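# Slide the charged battery onto the portable scope's shoe

## Robot

A 6-joint arm with a two-finger parallel gripper is mounted at the origin on the work surface. World frame = base frame: x ahead of the robot, y to its left, z up, the work surface at z = 0. Lengths are in m, angles in rad, forces in N, time in s.
With the tool pointing down it reaches from about 0.325 to 0.9 m from the base axis. Payload 6.1 kg.
Tool frame: the origin (TCP) lies midway between the tips of the shut fingers; the grasp point (between the pads) lies 19 mm behind it; z points along the fingers, y is the line along which they close (so a half turn about z gives the same grasp; the last joint's range is limited). The gripper opens to 85 mm and grips with 20 to 120 N. Pads are 22 mm wide; open, the fingers measure 114 mm over their backs; the gripper's body (76 mm by 85 mm) begins 54 mm behind the grasp point. The pads swing forward as they close: fully open they stand 13 mm farther back than shut.
Start: joints at [-1.32, 0.22, 1.526, -0, 1.395, -0.126], TCP at [0.23, -0.581, 0.231] pointing down, gripper open.
Joint ranges: [-2.98, 2.98], [-0.91, 2.08], [0.09, 2.57], [-1.24, 4.39], [0.2, 2.65], [-2.68, 2.68]. Speed limits (rad/s): [2.57, 2.57, 3.01, 3.14, 3.14, 3.14].

## Interface

Orientations are given as a rotation vector (axis times angle).
In Python, from bench import r gives the robot as it stands.
- The arm moves only by the tool step_arm, never from a script. Its argument "targets" is one flat list of numbers, 7 for each row, row after row: the turn, a rotation vector about the tool's x, y, z scaled (see below), then the shift along the tool's x, y, z scaled (see below), then the opening in per cent of the stroke, from 0 (shut) to 100 (fully open). In form: [rx, ry, rz, tx, ty, tz, jaw, rx, ry, rz, tx, ty, tz, jaw, ...]. A call has 1 to 5 rows; each row is the pose to reach, as a shift and turn from the pose commanded when the call began, along the tool's axes at that moment; what a row does not reach only later rows make up. The controller multiplies each number of a shift by 0.12 m and each number of a turn by 1.5 rad. A row lasts 1/10 s, in which the tool goes at most 50 mm and 8.59 degrees, less where a joint would pass 70% of its speed; a pose out of reach is approached as far as the arm can. A call with a number of a shift or a turn outside -1 to 1 is refused whole. A call with a gripper value outside its range is refused whole. The fingers move at their own pace and stop on an object; the grip force is fixed at half the most. Time passes only in rows, so rows that repeat a pose let the fingers close. It gives the time, the measured TCP pose, the force, the opening and the grip force at its end, in the units of the state.
- r.state(): the state, without advancing time (a new reading comes with each control period).
- r.get_image(name): name is "scene" or "top" or "wrist"; returns a dict with "img" (384x512x3 uint8, red, green, blue), "range_z" (384x512 float32, m along the optical axis (not along the pixel's ray), 0 where there is no reading), "K" (3x3 intrinsics, pixels), "R" (3x3) and "t" (3): a world point X has camera coordinates R X + t. Camera axes: x right, y down, z forward; pixel columns grow to the right and rows downward; lengths in m; the calibration is good to about 2 mm. The wrist camera is an equidistant fisheye: a pixel r from the principal point sees the ray r / f radians off the axis. A picture is of the moment at which its call begins.
- r.finish_job(): hands the job in; it is judged then, once.
The state is a dict: "clock": time; "joint_pos": joint angles; "qvel": joint speeds; "joint_efforts": joint torques, N m; "position": TCP position; "orientation": TCP orientation; "force": force on the tool from outside, world axes, zero at the start; "moment": the same for the moment, N m; "finger_gap": opening from 0.0 (shut) to 1.0 (fully open); "grip_force": force on a finger pad.
Only numpy, scipy, OpenCV 4.12 (cv2) and the standard library are available. Lean on these libraries where they do the work, as an engineer would, in place of code of your own. Each camera call takes 0.05 s, during which the arm holds its last target. There are 200 camera calls.

## Task

Take the charged battery pack (the one with the green labels) out of the charger and slide it, low heel last, along the rail of the portable scope's battery shoe until it is fully home against the scope and the orange latch has sprung up behind it; then let go. The charger only lets you hold the pack by its ends, which gets in the way at the scope, so set it down flat on the deck in front of the rail and take it again by its sides, or push it. Leave the flat pack (red labels) in its bay and do not disturb the cup, screwdriver and tray.

Things in the scene. Friction and masses are not known exactly. Their poses are not given: they have to be found in the camera images.
- charged_pack: grey battery pack, green labels, 90 (x) x 52 (y) x 60 (z) mm, 0.3 kg; origin: centre of underside. Low heel 20 mm high at x -45 to -19, tall block (64 long) at x -19 to +45. Underneath a T channel along x, open at the front (+x, goes first onto the rail), closed by a wall at x -45 to -39: mouth 27 wide for z 0 to 6, then 41 wide for z 6 to 14
- flat_pack: the same kind of pack with red labels instead of green; stays in the other bay of the charger
- charger: white charger, fixed, base 104 (x) x 124 (y) x 12 mm; origin: centre of underside; grey strip 24 high behind it (x -74 to -52). Bays at y = +30 and -30; packs lie along its x, same heading, underside at z 12, either pack in either bay. Walls 4 thick (to z 68, x -23 to +43) at y -60, 0, +60 keep fingers off the packs' sides; the ends are free above 5 mm high lips
- scope: portable oscilloscope on its back, fixed: white case, 150 wide x 74 high mm, blue corners, with a dark grey shoe deck, 66 wide (y), top at z 20, x -145 to +46 (the case). Origin: on the bench under shoe_home; +x along the rail to the case. Steel T-rail on the deck from a round nose at x -30 to the case: stem 23 wide, head 37 wide, 7.5 to 12.5 mm above the deck
- shoe_home (a point): point on top of the deck where the pack's origin lies when fully home, with the scope's axes (pack's front then 1 mm from the case)
- shoe_start (a point): point on top of the deck, 85 mm before shoe_home, scope's axes: a pack set flat on the deck with its origin here is 10 mm short of the rail's nose, ready to slide; the latch stands inside its channel, untouched
- latch (a joint): sprung orange latch tongue, 18 mm wide, mid-deck before the rail, hinged at x -84 of the scope, tip at x -49 standing 9 mm above the deck. 0 = up, 0.27 rad = pressed flush by the pack's rear wall passing over it (about 2 N); springs back to 0 when that wall is past
- latch_tip (a point): the tip of the latch tongue
- cup: open steel cup, 72 mm across, 55 high; origin: centre of its underside; bystander
- driver: screwdriver with black handle, 190 mm long, lying on the bench along its x; bystander
- tray: green open tray 100 x 150 x 35 mm; origin: centre of its underside; bystander
Things that resemble listed ones, but are neither listed nor needed, are in the scene too. What is shaped like the charged_pack but purple is not meant.

How it is judged:
By the outcome, as a careful person would: the job done as asked, in the order asked, and still so for the second after the job is handed in, with the robot touching nothing.
It also fails if it takes over 48 s, if anything falls off the work surface, if the arm or the gripper's body presses on something with over 40 N, if the wrist force passes 120 N, or if a joint passes its speed limit or range.

## Working session

There is one attempt and no reset: what is moved stays moved. The work goes in short steps, Python scripts to look and compute and a tool call to move; the robot and the scene stay as the last step left them, time stands still between calls to the robot, and variables do not carry over. Pictures are saved under pics/ and viewed, at most 10 in all, crops included, and the job is handed in when it is done.

Besides the shell and the picture viewer there is one more tool, called after ">>>" as name(argument=value, ...) on one line, values as JSON. step_arm: Moves the arm, as the interface text tells. Its arguments: {"type":"object","properties":{"targets":{"type":"array","items":{"type":"number"}}},"required":["targets"]}

```bash
mkdir -p pics; ls
python3 - <<'E'
from bench import r
import cv2,numpy as np
for n in ["scene","top"]:
    d=r.get_image(n); cv2.imwrite(f"pics/{n}0.png",d["img"][:,:,::-1]); np.savez(f"{n}0.npz",**d); print(n,d["K"].tolist(),d["R"].round(3).tolist(),d["t"].round(3).tolist())
print(r.state())
E
```

```text
pics
scene [[359.4862584718538, 0.0, 262.8484686249622], [0.0, 359.4862584718538, 191.63259268389956], [0.0, 0.0, 1.0]] [[-0.257, 0.966, -0.015], [0.722, 0.182, -0.667], [-0.642, -0.183, -0.745]] [0.29, -0.325, 1.435]
top [[456.4477292657438, 0.0, 257.079072255508], [0.0, 456.4477292657438, 200.9330075156622], [0.0, 0.0, 1.0]] [[0.007, -1.0, 0.003], [-0.997, -0.007, -0.074], [0.074, -0.002, -0.997]] [-0.127, 0.544, 1.185]
{'clock': 0.1, 'joint_pos': array([-1.32009120e+00,  2.21160409e-01,  1.52751560e+00, -1.20662940e-05,
        1.39471340e+00, -1.26102296e-01]), 'qvel': array([-5.26563154e-05, -2.44284442e-04, -2.12155199e-03, -3.73428047e-05,
        8.17134455e-04,  3.67582531e-04]), 'joint_efforts': array([ 1.80649538e-03, -4.98242784e+01, -3.90546155e+01, -2.20794868e-04,
        5.64866845e-03, -6.99742515e-06]), 'position': array([ 0.22982283, -0.58061062,  0.2302905 ]), 'orientation': array([-3.08423902e+00, -5.88059875e-01,  1.94232882e-04]), 'force': array([-1.08821512,  0.21401824, -0.46906048]), 'moment': array([0.0058927 , 0.00106709, 0.02843785]), 'grip_force': 0.0, 'finger_gap': 1.0027912080265629}
```

View pics/top0.png

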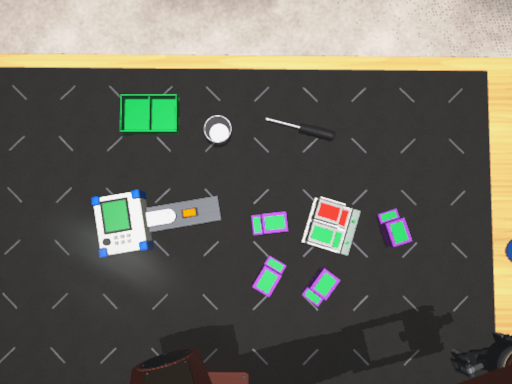

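View pics/scene0.png

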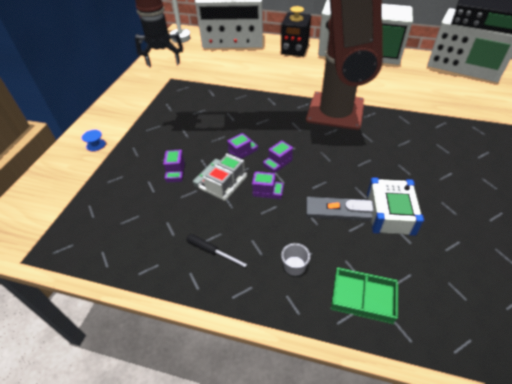

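The top view shows the scope at (120,224) with its deck running right to (220,208). The charger is at (332,226), with the red pack in the upper bay (332,212) and the green one in the lower (325,235), heels and strip to the right. The purple packs are decoys.

```bash
cat > h.py <<'E'
import numpy as np,cv2
from scipy.spatial.transform import Rotation as Ro
def cloud(d,fish=False):
    K,R,t=d["K"],d["R"],d["t"]; v,u=np.mgrid[0:384,0:512]; z=d["range_z"].astype(float)
    a=(u-K[0,2])/K[0,0]; b=(v-K[1,2])/K[1,1]
    if fish:
        th=np.hypot(a,b); s=np.where(th>1e-9,np.tan(np.minimum(th,1.5))/np.maximum(th,1e-9),1); a=a*s;b=b*s
    P=(np.stack([a*z,b*z,z],-1)-t)@R
    P[z==0]=np.nan
    return P
def rect(p):
    (c,s,a)=cv2.minAreaRect((p[:,:2]*1000).astype(np.float32)); return np.round(c,1),np.round(s,1),round(a,2),len(p)
E
python3 - <<'E'
from h import *
d=dict(np.load("top0.npz"));P=cloud(d);im=d["img"].astype(int)
hsv=cv2.cvtColor(d["img"],cv2.COLOR_RGB2HSV)
u,v=np.meshgrid(np.arange(512),np.arange(384))
def box(a,b,c,e): return (u>=a)&(u<b)&(v>=c)&(v<e)
ch=box(295,365,190,260)
print("bench z",np.nanmedian(P[box(230,250,150,180)][:,2]))
for lo,hi in [(.062,.08),(.027,.038),(.02,.027),(.008,.016)]:
    m=ch&(P[...,2]>lo)&(P[...,2]<hi); print("ch",lo,rect(P[m]))
g=ch&(P[...,2]>.066)&(hsv[...,1]>130)
for n,m in [("green",g&(hsv[...,0]>45)&(hsv[...,0]<80)),("red",g&((hsv[...,0]<10)|(hsv[...,0]>170)))]: print(n,rect(P[m]),P[m].mean(0).round(4))
m=box(140,226,190,240)
dk=m&(P[...,2]>.015)&(P[...,2]<.0245); print("deck",rect(P[dk]))
rl=box(145,180,195,240)&(P[...,2]>.028)&(P[...,2]<.04); print("rail",rect(P[rl]),np.median(P[rl][:,2]))
cs=box(85,160,180,262)&(P[...,2]>.06); print("case",rect(P[cs]))
la=m&(hsv[...,0]<22)&(hsv[...,1]>150); print("latch",rect(P[la]),P[la].mean(0))
E
```

```text
bench z 0.002232328625671335
ch 0.062 (array([ 488.2, -297.2]), array([ 68.2, 124.3]), 73.36, 1201)
ch 0.027 (array([ 479.6, -320.6]), array([118.3, 120.9]), 73.76, 401)
ch 0.02 (array([ 481.7, -319.2]), array([125.5, 123. ]), 73.77, 351)
ch 0.008 (array([ 486.5, -316.4]), array([180.5, 180. ]), 0.41, 182)
green (array([ 458.5, -285.8]), array([47.8, 31.6]), 72.51, 237) [ 0.4584 -0.2857  0.0745]
red (array([ 514.9, -307.2]), array([56.9, 32.1]), 72.99, 246) [ 0.5162 -0.3031  0.0745]
deck (array([522.8,  72.4]), array([127.9, 192.1]), 10.13, 1280)
rail (array([493.2, 122.1]), array([87.3, 83.6]), 9.91, 425) 0.03420588089706652
case (array([484.4, 223. ]), array([155.8, 124.9]), 10.48, 2911)
latch (array([513.5,  56.1]), array([18.5, 33.8]), 11.64, 42) [0.51395771 0.05561704 0.0245279 ]
```

```bash
cat >> h.py <<'E'
def go(s,xyz,yd,tilt=None):
    """scaled tool shift/turn to put TCP at xyz, pointing down, tool y along world heading yd deg (mod 180)"""
    R=Ro.from_rotvec(s["orientation"]).as_matrix(); best=None
    for k in (0,180):
        a=np.radians(yd+k); y=np.array([np.cos(a),np.sin(a),0]); z=np.array([0,0,-1.]); x=np.cross(y,z)
        w=Ro.from_matrix(R.T@np.stack([x,y,z],1)).as_rotvec()
        if best is None or np.linalg.norm(w)<np.linalg.norm(best): best=w
    sh=R.T@(np.array(xyz)-s["position"])
    y=R[:,1]; print("pos",s["position"].round(4),"tool x",R[:,0].round(3),"yhead",np.degrees(np.arctan2(y[1],y[0])).round(2),"j6",s["joint_pos"][5].round(2),"t",s["clock"],"F",s["force"].round(1),"gap",round(s["finger_gap"],3),"grip",s["grip_force"])
    print("turn",(best/1.5).round(4),"shift",(sh/.12).round(4))
E
python3 - <<'E'
from h import *
from bench import r
go(r.state(),[.46,-.287,.2],73.4)
E
```

```text
pos [ 0.2298 -0.5806  0.2303] tool x [0.93  0.368 0.   ] yhead -68.41 j6 -0.13 t 0.1 F [-1.1  0.2 -0.5] gap 1.003 grip 0.0
turn [-1.200e-03  3.000e-04  4.444e-01] shift [ 2.6838 -1.5689  0.2558]
```

>>> step_arm(targets=[0, 0, 0, 0.95, -0.55, 0, 100, 0, 0, 0, 0.95, -0.55, 0, 100, 0, 0, 0, 0.95, -0.55, 0, 100, 0, 0, 0, 0.95, -0.55, 0, 100])

```text
clock: 0.5
position: [0.314, -0.4745, 0.2308]
orientation: [-3.083, -0.594, -0.001]
force: [0.6, -0.4, 0.1]
finger_gap: 1.003
grip_force: 0.0
```

>>> step_arm(targets=[0, 0, 0, 0.95, -0.55, 0, 100, 0, 0, 0, 0.95, -0.55, 0, 100, 0, 0, 0, 0.95, -0.55, 0, 100, 0, 0, 0, 0.95, -0.55, 0, 100])

```text
clock: 0.9
position: [0.3951, -0.372, 0.231]
orientation: [-3.084, -0.594, -0.001]
force: [-0.5, -1.0, -0.5]
finger_gap: 0.999
grip_force: 0.0
```

>>> step_arm(targets=[0, 0, 0.444, 0.78, -0.47, 0.25, 100, 0, 0, 0.444, 0.78, -0.47, 0.25, 100, 0, 0, 0.444, 0.78, -0.47, 0.25, 100, 0, 0, 0.444, 0.78, -0.47, 0.25, 100, 0, 0, 0.444, 0.78, -0.47, 0.25, 100])

```text
clock: 1.4
position: [0.4594, -0.2879, 0.2006]
orientation: [-3.108, 0.46, 0.002]
force: [-0.6, 0.5, 0.1]
finger_gap: 1.002
grip_force: 0.0
```

Run:
```python
from h import *
from bench import r
d=r.get_image("wrist"); cv2.imwrite("pics/w1.png",d["img"][:,:,::-1]); np.savez("w1.npz",**d)
go(r.state(),[.46,-.287,.2],73.4)
P=cloud(d,True); Z=P[...,2]; hsv=cv2.cvtColor(d["img"],cv2.COLOR_RGB2HSV)
print(d["K"][0],d["R"].round(3).tolist(),(-d["R"].T@d["t"]).round(3))
near=(abs(P[...,0]-.487)<.1)&(abs(P[...,1]+.305)<.11)
m=near&(Z>.062)&(Z<.08);print("walls+tops",rect(P[m]))
g=near&(Z>.064)&(hsv[...,1]>130)&(hsv[...,0]>45)&(hsv[...,0]<80); print("green",rect(P[g]),P[g].mean(0))
print(np.histogram(Z[near],bins=np.arange(-.01,.1,.004)))
```

```text
pos [ 0.4593 -0.2883  0.2008] tool x [ 0.956 -0.293 -0.001] yhead -107.03 j6 1.16 t 1.45 F [-0.4 -0.   0.6] gap 1.002 grip 0.0
turn [ 0.0002  0.0006 -0.005 ] shift [ 0.0023 -0.0123  0.0065]
[297.31863964   0.         254.09262232] [[-0.29, -0.957, 0.001], [-0.919, 0.279, 0.279], [-0.267, 0.08, -0.96]] [ 0.526 -0.307  0.342]
walls+tops (array([ 485.8, -294.8]), array([ 67.7, 124.6]), 73.43, 8494)
green (array([ 463.5, -295.4]), array([102.4,  26.2]), 79.07, 18) [ 0.46883639 -0.25984808  0.25694108]
(array([    0,    96, 16515,    87,    25,   265,   463,   336,  1861,
         125,  1981,   102,    66,    64,    62,   110,   131,   223,
         179,  1136,  7176,     3,     0,     0,     0,     0,     0]), array([-0.01 , -0.006, -0.002,  0.002,  0.006,  0.01 ,  0.014,  0.018,
        0.022,  0.026,  0.03 ,  0.034,  0.038,  0.042,  0.046,  0.05 ,
        0.054,  0.058,  0.062,  0.066,  0.07 ,  0.074,  0.078,  0.082,
        0.086,  0.09 ,  0.094,  0.098]))
```

View pics/w1.png

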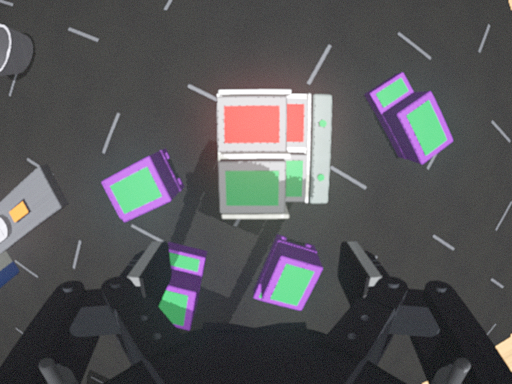

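>>> step_arm(targets=[0, 0, -0.005, -0.023, -0.028, 0.7, 100, 0, 0, -0.005, -0.023, -0.028, 0.7, 100, 0, 0, -0.005, -0.023, -0.028, 0.7, 100])

```text
clock: 1.75
position: [0.454, -0.2817, 0.1117]
orientation: [-3.105, 0.439, 0.015]
force: [-0.2, 0.2, -0.0]
finger_gap: 1.001
grip_force: 0.0
```

Run:
```python
from h import *
from bench import r
d=r.get_image("wrist"); cv2.imwrite("pics/w2.png",d["img"][:,:,::-1])
go(r.state(),[.4576,-.2843,.031],73.4)
P=cloud(d,True); Z=P[...,2]
near=(abs(P[...,0]-.487)<.1)&(abs(P[...,1]+.305)<.11)
m=near&(Z>.062)&(Z<.08);print("walls+tops",rect(P[m]))
```

```text
pos [ 0.4558 -0.2831  0.1149] tool x [ 0.961 -0.278 -0.006] yhead -106.13 j6 1.15 t 1.8 F [0.3 0.4 1. ] gap 1.001 grip 0.0
turn [-0.0014  0.0038  0.0055] shift [0.0211 0.007  0.6992]
walls+tops (array([ 485.7, -294.8]), array([ 68.4, 124.6]), 73.33, 18062)
```

View pics/w2.png

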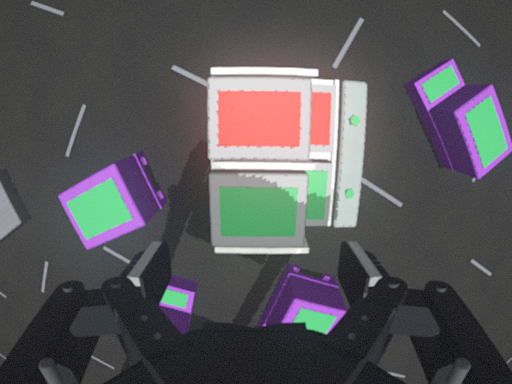

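The green pack (258,208) sits between the jaws' lines and the estimates agree. The decoys at (310,300) and (110,205) are clear of the fingers. Descending and closing.

>>> step_arm(targets=[0, 0, 0, 0, 0, 0.35, 100, 0, 0, 0, 0, 0, 0.71, 100, 0, 0, 0, 0, 0, 0.71, 100, 0, 0, 0, 0, 0, 0.71, 100, 0, 0, 0, 0, 0, 0.71, 100])

```text
clock: 2.3
position: [0.4602, -0.2858, 0.0356]
orientation: [3.108, -0.44, 0.007]
force: [0.6, 0.5, 0.2]
finger_gap: 0.998
grip_force: 0.0
```

>>> step_arm(targets=[0, 0, 0, 0, 0, 0, 50, 0, 0, 0, 0, 0, 0, 50, 0, 0, 0, 0, 0, 0, 50, 0, 0, 0, 0, 0, 0, 50, 0, 0, 0, 0, 0, 0, 50])

```text
clock: 2.8
position: [0.4597, -0.2851, 0.035]
orientation: [3.108, -0.44, 0.006]
force: [-1.1, -0.6, 7.6]
finger_gap: 0.74
grip_force: 66.5
```

>>> step_arm(targets=[0, 0, 0, 0, 0, -0.1, 50, 0, 0, 0, 0, 0, -0.3, 50, 0, 0, 0, 0, 0, -0.6, 50, 0, 0, 0, 0, 0, -0.9, 50, 0, 0, 0, 0, 0, -0.9, 50])

```text
clock: 3.3
position: [0.461, -0.286, 0.1469]
orientation: [3.105, -0.44, 0.014]
force: [0.4, -0.9, -2.1]
finger_gap: 0.746
grip_force: 71.5
```

Run:
```python
from h import *
from bench import r
s=r.state()
# shoe geometry from top image
c=np.array([522.8,72.4]);h=np.radians(100.2);
ux=np.array([np.cos(h),np.sin(h)])
print("latch-based home",(np.array([513.95,55.6])+66.5*ux))  # latch centre x -66.5
d=r.get_image("wrist"); cv2.imwrite("pics/w3.png",d["img"][:,:,::-1])
go(s,[.53,.06,.14],100.2)
```

```text
latch-based home [502.17386477 121.04900793]
pos [ 0.461  -0.286   0.1469] tool x [ 0.961 -0.278  0.01 ] yhead -106.12 j6 1.15 t 3.3 F [ 0.4 -0.9 -2.1] gap 0.746 grip 71.5188467502594
turn [ 0.0043 -0.0057 -0.3062] shift [-0.2487 -2.9297  0.0424]
```

View pics/w3.png

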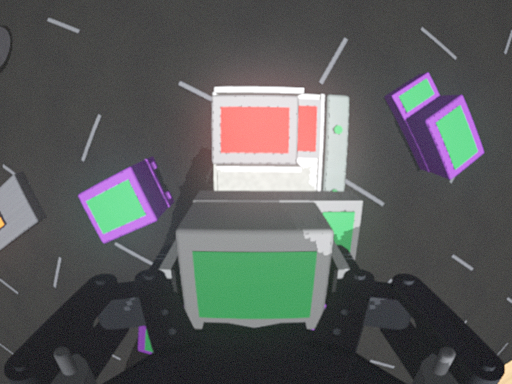

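The pack is held square by its ends at (255,260), and the red pack is still in its bay. Moving toward the shoe.

>>> step_arm(targets=[0, 0, 0, 0, -0.2, 0, 50, 0, 0, 0, -0.05, -0.5, 0, 50, 0, 0, 0, -0.05, -0.8, 0, 50, 0, 0, 0, -0.05, -0.95, 0, 50, 0, 0, 0, -0.05, -0.95, 0, 50])

```text
clock: 3.85
position: [0.4828, -0.1694, 0.1382]
orientation: [-3.109, 0.436, 0.006]
force: [-1.2, -0.3, -3.3]
finger_gap: 0.741
grip_force: 71.3
```

>>> step_arm(targets=[0, 0, 0, 0, -0.3, 0, 50, 0, 0, 0, -0.05, -0.6, 0, 50, 0, 0, 0, -0.05, -0.8, 0, 50, 0, 0, 0, -0.05, -0.95, 0, 50, 0, 0, 0, -0.05, -0.95, 0, 50])

```text
clock: 4.35
position: [0.5092, -0.0599, 0.1389]
orientation: [-3.11, 0.438, 0.004]
force: [-0.2, -0.9, -2.3]
finger_gap: 0.738
grip_force: 71.2
```

>>> step_arm(targets=[0, 0, -0.1, -0.06, -0.2, 0, 50, 0, 0, -0.2, -0.06, -0.36, 0, 50, 0, 0, -0.306, -0.06, -0.36, 0, 50, 0, 0, -0.306, -0.06, -0.36, 0, 50, 0, 0, -0.306, -0.06, -0.36, 0, 50])

```text
clock: 4.85
position: [0.5144, -0.0188, 0.1395]
orientation: [3.13, 0.271, -0.002]
force: [0.3, 0.1, -3.5]
finger_gap: 0.739
grip_force: 71.3
```

>>> step_arm(targets=[0, 0, 0, 0, 0, 0, 50, 0, 0, 0, 0, 0, 0, 50])

```text
clock: 5.05
position: [0.5148, -0.0184, 0.1399]
orientation: [3.13, 0.274, -0.0]
force: [0.3, -0.1, -4.0]
finger_gap: 0.742
grip_force: 71.3
```

Run:
```python
from h import *
from bench import r
d=r.get_image("wrist"); cv2.imwrite("pics/w4.png",d["img"][:,:,::-1]); np.savez("w4.npz",**d)
go(r.state(),[.515,.05,.14],100.2)
P=cloud(d,True); Z=P[...,2]; hsv=cv2.cvtColor(d["img"],cv2.COLOR_RGB2HSV)
near=(abs(P[...,0]-.51)<.1)&(P[...,1]>-.06)&(P[...,1]<.3)
print(np.histogram(Z[near],bins=np.arange(-.01,.09,.005)))
m=near&(abs(Z-.02)<.004); print("deck",rect(P[m]))
m2=near&(abs(Z-.0325)<.0025); print("rail",rect(P[m2]))
la=near&(hsv[...,0]<22)&(hsv[...,1]>150)&(Z>.015)&(Z<.035); print("latch",rect(P[la]),P[la].mean(0))
```

```text
pos [ 0.5148 -0.0183  0.14  ] tool x [ 0.985  0.174 -0.   ] yhead -79.97 j6 1.21 t 5.1 F [-0.8 -0.3 -3.9] gap 0.74 grip 71.28320932388306
turn [ 0.      0.0001 -0.0019] shift [ 1.005e-01 -5.603e-01  3.000e-04]
(array([    0, 12978, 10735,   222,   339,  7357,  1848,   671,  2785,
         416,   442,   502,   463,   525,   623,  4364,  3138,     2,
           0]), array([-0.01 , -0.005,  0.   ,  0.005,  0.01 ,  0.015,  0.02 ,  0.025,
        0.03 ,  0.035,  0.04 ,  0.045,  0.05 ,  0.055,  0.06 ,  0.065,
        0.07 ,  0.075,  0.08 ,  0.085]))
deck (array([510.2,  73.5]), array([153.6, 192.8]), 10.18, 9007)
rail (array([500.5, 130.3]), array([153.7,  78.3]), 10.55, 2785)
latch (array([512.1,  56.8]), array([19.4, 31.3]), 9.9, 639) [0.51284325 0.05593236 0.02363739]
```

View pics/w4.png

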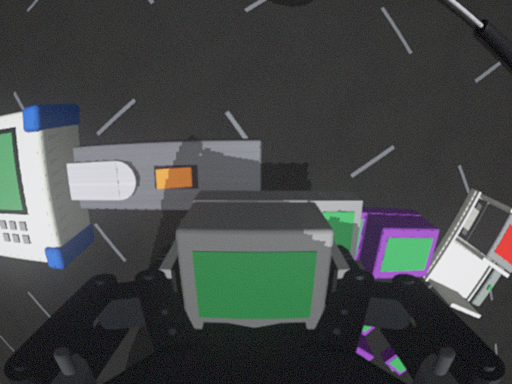

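The scope deck spans (75–262,140–208), with the rail at (70–135,180) and the latch at (174,178). The pack is still square in the jaws.

Run:
```python
from h import *
d=dict(np.load("w4.npz"));P=cloud(d,True).reshape(-1,3)
P=P[np.isfinite(P[:,0])]
hd=100.2
for it in range(3):
    h=np.radians(hd);ux=np.array([np.cos(h),np.sin(h)]);uy=np.array([-ux[1],ux[0]])
    O=np.array([.5015,.1205]); q=P.copy(); q[:,0]=(P[:,:2]-O)@ux; q[:,1]=(P[:,:2]-O)@uy
    dk=q[(abs(q[:,2]-.0195)<.003)&(q[:,0]>-.155)&(q[:,0]<-.0)&(abs(q[:,1])<.045)]
    def edges(a,lo,hi,st):
        L=[]
        for x in np.arange(lo,hi,st):
            b=a[(a[:,0]>=x)&(a[:,0]<x+st)]
            if len(b)>8: L.append((x+st/2,b[:,1].min(),b[:,1].max()))
        return np.array(L)
    E=edges(dk,-.14,-.01,.006)
    # only right of image upper edge fully visible; compare both
    for k in (1,2): print("deck edge slope deg",np.degrees(np.polyfit(E[:,0],E[:,k],1)[0]).round(2),np.median(E[:,k]).round(4))
    rl=q[(abs(q[:,2]-.0325)<.003)&(q[:,0]>-.04)&(q[:,0]<.04)&(abs(q[:,1])<.03)]
    F=edges(rl,-.012,.036,.004)
    for k in (1,2): print("rail edge slope",np.degrees(np.polyfit(F[:,0],F[:,k],1)[0]).round(2),np.median(F[:,k]).round(4))
    print("deck x min",np.percentile(dk[:,0],[0,.5]).round(4),"nose",np.percentile(rl[:,0],[0,.5]).round(4), "railz",np.median(rl[:,2]))
    f=q[(q[:,2]>.04)&(q[:,2]<.065)&(abs(q[:,1])<.03)&(q[:,0]>.03)&(q[:,0]<.06)]; print("case face",np.median(f[:,0]) if len(f) else None)
    sl=np.degrees(np.polyfit(E[:,0],E[:,1],1)[0]); sl2=np.degrees(np.polyfit(F[:,0],F[:,2],1)[0])
    print(hd,E.round(4)[::4].tolist()); break
```

```text
deck edge slope deg -0.2 -0.0325
deck edge slope deg 12.28 0.0315
rail edge slope 0.08 -0.0184
rail edge slope 0.05 0.0184
deck x min [-0.1442 -0.1442] nose [-0.0293 -0.0284] railz 0.031626638219872924
case face 0.04700413932417256
100.2 [[-0.137, -0.032, 0.0132], [-0.113, -0.0324, 0.013], [-0.089, -0.0327, 0.0126], [-0.065, -0.0327, 0.0324], [-0.041, -0.0326, 0.0326], [-0.017, -0.033, 0.0318]]
```

Run:
```python
from h import *
d=dict(np.load("w4.npz"));P=cloud(d,True)
I=P[195:335,170:350].reshape(-1,3); I=I[np.isfinite(I[:,0])]
print(np.histogram(I[:,2],bins=np.arange(.1,.2,.005)))
h=np.radians(100.03);ux=np.array([np.cos(h),np.sin(h)]);uy=np.array([-ux[1],ux[0]])
T=np.array([.5148,-.0183])
q=np.c_[(I[:,:2]-T)@ux,(I[:,:2]-T)@uy,I[:,2]]
m=(q[:,2]>.17)&(q[:,2]<.182)
print(rect(I[m]),np.percentile(q[m],[1,99],axis=0).round(4))
f=m&(abs(q[:,0])<.03)
L=[(x,q[f&(abs(q[:,0]-x)<.003)][:,1].min(),q[f&(abs(q[:,0]-x)<.003)][:,1].max()) for x in np.arange(-.025,.026,.01)]
print(np.round(L,4).tolist(), np.median(q[f][:,2]))
hl=(q[:,2]>.13)&(q[:,2]<.145); print("heel",np.percentile(q[hl],[1,50,99],axis=0).round(4))
```

```text
(array([    0,     0,     0,     0,     0,   344,   440,  1385,   386,
         423,   487,   572,   663,   766,  1137, 13964,   459,    44,
          70]), array([0.1  , 0.105, 0.11 , 0.115, 0.12 , 0.125, 0.13 , 0.135, 0.14 ,
       0.145, 0.15 , 0.155, 0.16 , 0.165, 0.17 , 0.175, 0.18 , 0.185,
       0.19 , 0.195]))
(array([514.2, -19.9]), array([52.6, 78. ]), 10.57, 15269) [[-0.0325 -0.0246  0.171 ]
 [ 0.0329  0.0227  0.1801]]
[[-0.025, -0.0251, 0.027], [-0.015, -0.0247, 0.0224], [-0.005, -0.0249, 0.0237], [0.005, -0.025, 0.0242], [0.015, -0.0251, 0.0223], [0.025, -0.0247, 0.0267]] 0.17655886719322678
heel [[-0.0511 -0.0247  0.1303]
 [-0.0331 -0.0238  0.1366]
 [ 0.0312  0.0019  0.1447]]
```

>>> step_arm(targets=[0, 0, -0.002, 0.05, -0.3, 0, 50, 0, 0, -0.002, 0.103, -0.567, 0, 50, 0, 0, -0.002, 0.103, -0.567, 0.2, 50, 0, 0, -0.002, 0.103, -0.567, 0.45, 50, 0, 0, -0.002, 0.103, -0.567, 0.45, 50])

```text
clock: 5.6
position: [0.5114, 0.0517, 0.0821]
orientation: [-3.128, -0.282, 0.013]
force: [-1.7, -0.7, -3.2]
finger_gap: 0.735
grip_force: 71.0
```

>>> step_arm(targets=[0, 0, 0, 0, 0, 0, 50, 0, 0, 0, 0, 0, 0, 50])

```text
clock: 5.8
position: [0.5163, 0.051, 0.0877]
orientation: [3.129, 0.282, 0.004]
force: [0.0, -0.1, -2.8]
finger_gap: 0.74
grip_force: 71.0
```

Run:
```python
from h import *
from bench import r
go(r.state(),[.5151,.0508,.043],100.1)
```

```text
pos [0.5163 0.051  0.0877] tool x [0.984 0.179 0.002] yhead -79.72 j6 1.34 t 5.8 F [ 0.  -0.1 -2.8] gap 0.74 grip 70.98708987236023
turn [ 0.0004 -0.0015  0.0022] shift [-1.140e-02 -3.000e-04  3.727e-01]
```

>>> step_arm(targets=[0, 0, 0, -0.005, 0, 0.12, 50, 0, 0, 0, -0.005, 0, 0.22, 50, 0, 0, 0, -0.005, 0, 0.3, 50, 0, 0, 0, -0.005, 0, 0.33, 50, 0, 0, 0, -0.005, 0, 0.33, 50])

```text
clock: 6.3
position: [0.5136, 0.0513, 0.0453]
orientation: [-3.129, -0.283, 0.003]
force: [0.0, 0.6, -3.3]
finger_gap: 0.738
grip_force: 71.3
```

Run:
```python
from h import *
from bench import r
go(r.state(),[.5151,.0508,.043],100.1)
```

```text
pos [0.5136 0.0513 0.0453] tool x [ 0.984  0.179 -0.002] yhead -79.67 j6 1.34 t 6.3 F [ 0.   0.6 -3.3] gap 0.738 grip 71.33673548698425
turn [-0.0003  0.0014  0.0026] shift [0.0114 0.0062 0.0193]
```

>>> step_arm(targets=[0, 0, 0.002, 0.003, 0.004, 0, 50, 0, 0, 0.002, 0.003, 0.004, 0, 50, 0, 0, 0.002, 0.003, 0.004, 0.015, 50, 0, 0, 0.002, 0.003, 0.004, 0.03, 50, 0, 0, 0.002, 0.003, 0.004, 0.03, 50])

```text
clock: 6.8
position: [0.5152, 0.0508, 0.0431]
orientation: [3.129, 0.278, 0.001]
force: [0.3, 0.5, -1.6]
finger_gap: 0.739
grip_force: 71.2
```

Run:
```python
from h import *
from bench import r
go(r.state(),[.5151,.0508,.043],100.1)
```

```text
pos [0.5152 0.0508 0.0431] tool x [0.984 0.176 0.001] yhead -79.84 j6 1.34 t 6.8 F [ 0.3  0.5 -1.6] gap 0.739 grip 71.2266755104065
turn [ 0.0001 -0.0004  0.0007] shift [-0.0012  0.      0.0011]
```

>>> step_arm(targets=[0, 0, 0, 0, 0, 0.006, 50, 0, 0, 0, 0, 0, 0.006, 100, 0, 0, 0, 0, 0, 0.006, 100, 0, 0, 0, 0, 0, 0.006, 100, 0, 0, 0, 0, 0, 0.006, 100])

```text
clock: 7.3
position: [0.5151, 0.0508, 0.0422]
orientation: [3.129, 0.278, 0.0]
force: [0.3, -0.2, 0.4]
finger_gap: 0.999
grip_force: 0.0
```

>>> step_arm(targets=[0, 0, 0, 0, 0, -0.2, 100, 0, 0, 0, 0, 0, -0.5, 100, 0, 0, 0, 0, 0, -0.9, 100, 0, 0, 0, 0, 0, -0.9, 100, 0, 0, 0, 0, 0, -0.9, 100])

```text
clock: 7.8
position: [0.5162, 0.0508, 0.1519]
orientation: [3.129, 0.278, 0.006]
force: [-0.0, 0.0, -0.9]
finger_gap: 1.0
grip_force: 0.0
```

```bash
cat > pk.py <<'E'
from h import *
from bench import r
import sys
d=r.get_image("wrist"); n=sys.argv[1]; cv2.imwrite(f"pics/{n}.png",d["img"][:,:,::-1]); np.savez(n+".npz",**d)
P=cloud(d,True).reshape(-1,3);P=P[np.isfinite(P[:,0])]
h=np.radians(100.2);ux=np.array([np.cos(h),np.sin(h)]);uy=np.array([-ux[1],ux[0]]);O=np.array([.5013,.1214])
q=np.c_[(P[:,:2]-O)@ux,(P[:,:2]-O)@uy,P[:,2]]
m=(abs(q[:,2]-.08)<.005)&(abs(q[:,1])<.04)&(q[:,0]>-.13)&(q[:,0]<.055)
rl=q[(abs(q[:,2]-.032)<.003)&(q[:,0]>-.012)&(q[:,0]<.036)&(abs(q[:,1])<.025)]
print("top in scope frame: rect",rect(q[m]),np.percentile(q[m],[.3,50,99.7],axis=0).round(4).tolist())
if len(rl)>30: print("rail y",np.percentile(rl[:,1],[.5,99.5]).round(4))
s=r.state()
xp=float(sys.argv[2])/1000; z=float(sys.argv[3]); T=O+ux*xp
print("target",T.round(4)); go(s,[T[0],T[1],z],10.2)
E
python3 pk.py w5 -77 .14
```

```text
top in scope frame: rect (array([-70.5,   0.2]), array([52.8, 63.9]), 89.49, 5354) [[-0.102, -0.0259, 0.0755], [-0.0708, -0.002, 0.0796], [-0.0391, 0.0259, 0.0815]]
rail y [-0.0186  0.0191]
target [0.5149 0.0456]
pos [0.5149 0.0509 0.1501] tool x [0.984 0.176 0.   ] yhead -79.84 j6 1.34 t 7.85 F [-0.  -0.8 -0.4] gap 1.006 grip 0.0
turn [-2.0000e-04 -3.0000e-04  1.0467e+00] shift [-0.0076  0.0432  0.0845]
```

View pics/w5.png

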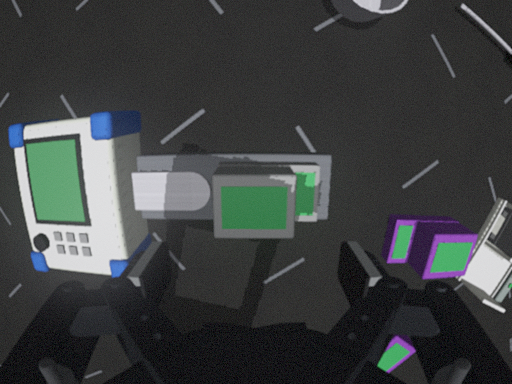

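The pack lies flat on the deck (215–320,165–235), in line with the rail and 10 mm short of its nose. Turning to grip its sides.

>>> step_arm(targets=[0, 0, -0.09, -0.008, 0.03, 0, 100, 0, 0, -0.18, -0.008, 0.03, 0, 100, 0, 0, -0.27, -0.008, 0.03, 0, 100, 0, 0, -0.35, -0.008, 0.03, 0, 100, 0, 0, -0.35, -0.008, 0.03, 0, 100])

```text
clock: 8.35
position: [0.5132, 0.0472, 0.148]
orientation: [-2.948, -1.082, 0.006]
force: [0.2, 0.3, 0.0]
finger_gap: 0.997
grip_force: 0.0
```

>>> step_arm(targets=[0, 0, -0.09, 0, 0, 0, 100, 0, 0, -0.18, 0, 0, 0, 100, 0, 0, -0.27, 0, 0, 0, 100, 0, 0, -0.35, 0, 0, 0, 100, 0, 0, -0.35, 0, 0, 0, 100])

```text
clock: 8.85
position: [0.5138, 0.0472, 0.1489]
orientation: [-2.569, -1.806, 0.003]
force: [-0.9, 0.9, -0.9]
finger_gap: 1.002
grip_force: 0.0
```

>>> step_arm(targets=[0, 0, -0.09, 0, 0, 0, 100, 0, 0, -0.18, 0, 0, 0, 100, 0, 0, -0.27, 0, 0, 0, 100, 0, 0, -0.35, 0, 0, 0, 100, 0, 0, -0.35, 0, 0, 0, 100])

```text
clock: 9.35
position: [0.5141, 0.0472, 0.1494]
orientation: [-2.015, -2.409, 0.001]
force: [1.1, -0.5, 0.0]
finger_gap: 1.001
grip_force: 0.0
```

>>> step_arm(targets=[0, 0, 0, 0, 0, 0, 100, 0, 0, 0, 0, 0, 0, 100, 0, 0, 0, 0, 0, 0, 100])

```text
clock: 9.65
position: [0.5146, 0.0472, 0.1501]
orientation: [-2.014, -2.411, 0.0]
force: [0.1, 0.3, 0.2]
finger_gap: 1.002
grip_force: 0.0
```

```bash
python3 pk.py w6 -75.5 .037
```

```text
top in scope frame: rect (array([-70.2,   0.6]), array([51.7, 64. ]), 89.7, 5460) [[-0.1017, -0.025, 0.0763], [-0.0678, 0.0007, 0.0795], [-0.0385, 0.0262, 0.0815]]
rail y [-0.0183  0.0188]
target [0.5147 0.0471]
pos [0.5146 0.0471 0.1501] tool x [-0.179  0.984  0.   ] yhead 10.29 j6 -0.24 t 9.7 F [ 0.3 -0.2 -0.5] gap 1.003 grip 0.0
turn [-0.0001 -0.      0.0011] shift [-5.000e-04  7.000e-04  9.425e-01]
```

>>> step_arm(targets=[0, 0, 0.001, 0, 0, 0.3, 100, 0, 0, 0.001, 0, 0, 0.6, 100, 0, 0, 0.001, 0, 0, 0.8, 100, 0, 0, 0.001, 0, 0, 0.94, 100, 0, 0, 0.001, 0, 0, 0.94, 100])

```text
clock: 10.2
position: [0.5122, 0.0473, 0.0347]
orientation: [-2.011, -2.408, 0.005]
force: [-0.0, -0.4, -1.0]
finger_gap: 0.996
grip_force: 0.0
```

>>> step_arm(targets=[0, 0, 0, 0, 0, 0, 100, 0, 0, 0, 0, 0, 0, 100, 0, 0, 0, 0, 0, 0, 100])

```text
clock: 10.5
position: [0.5159, 0.0471, 0.0389]
orientation: [2.012, 2.41, 0.003]
force: [-0.0, -0.2, 0.5]
finger_gap: 0.998
grip_force: 0.0
```

```bash
python3 pk.py w7 -75.5 .037
```

```text
top in scope frame: rect (array([-67. ,   0.4]), array([52.3, 58.2]), 89.51, 15175) [[-0.0935, -0.0252, 0.0753], [-0.0601, 0.0005, 0.0796], [-0.0383, 0.0261, 0.0813]]
rail y [-0.0182  0.0184]
target [0.5147 0.0471]
pos [0.5157 0.0471 0.0387] tool x [-0.179  0.984 -0.001] yhead 10.31 j6 -0.24 t 10.55 F [0.4 0.1 0.4] gap 0.998 grip 0.0
turn [0.0016 0.0004 0.0012] shift [ 0.0016 -0.0087  0.0143]
```

>>> step_arm(targets=[0, 0, 0.001, 0, -0.005, 0.005, 100, 0, 0, 0.001, 0, -0.005, 0.005, 100, 0, 0, 0.001, 0, -0.005, 0.005, 100])

```text
clock: 10.85
position: [0.5141, 0.0471, 0.0369]
orientation: [2.015, 2.41, 0.0]
force: [-0.3, -0.3, -0.5]
finger_gap: 1.002
grip_force: 0.0
```

Run:
```python
from h import *
from bench import r
go(r.state(),[.5146,.0471,.037],10.2)
```

```text
pos [0.5141 0.0471 0.0369] tool x [-0.178  0.984 -0.   ] yhead 10.23 j6 -0.24 t 10.85 F [-0.3 -0.3 -0.5] gap 1.002 grip 0.0
turn [0.0001 0.     0.0003] shift [-0.0004  0.0045 -0.0008]
```

>>> step_arm(targets=[0, 0, 0, 0, 0.002, 0, 40, 0, 0, 0, 0, 0.002, 0, 40, 0, 0, 0, 0, 0.002, 0, 40, 0, 0, 0, 0, 0.002, 0, 40, 0, 0, 0, 0, 0.002, 0, 40])

```text
clock: 11.35
position: [0.5147, 0.0471, 0.0371]
orientation: [2.014, 2.41, 0.001]
force: [0.2, 0.3, 2.1]
finger_gap: 0.609
grip_force: 63.5
```

```bash
python3 pk.py w8 -65.5 .037
```

```text
top in scope frame: rect (array([-65.1,   0.1]), array([54.1, 79.7]), 0.34, 15706) [[-0.0906, -0.034, 0.0753], [-0.0605, 0.0012, 0.0796], [-0.0385, 0.0354, 0.0845]]
rail y [-0.0181  0.0184]
target [0.5129 0.0569]
pos [0.5147 0.0471 0.0371] tool x [-0.178  0.984 -0.   ] yhead 10.23 j6 -0.24 t 11.4 F [0.7 0.5 1.8] gap 0.603 grip 63.52122187614441
turn [0.0005 0.0001 0.0003] shift [ 0.0835 -0.0002  0.0005]
```

>>> step_arm(targets=[0, 0, 0, 0.05, 0, 0, 40, 0, 0, 0, 0.1, 0, 0, 40, 0, 0, 0, 0.15, 0, 0, 40, 0, 0, 0, 0.2, 0, 0, 40, 0, 0, 0, 0.2, 0, 0, 40])

```text
clock: 11.9
position: [0.51, 0.0719, 0.037]
orientation: [-2.014, -2.411, -0.001]
force: [0.5, 0.5, 5.0]
finger_gap: 0.603
grip_force: 63.9
```

>>> step_arm(targets=[0, 0, 0, 0.08, 0, 0, 40, 0, 0, 0, 0.16, 0, 0, 40, 0, 0, 0, 0.24, 0, 0, 40, 0, 0, 0, 0.32, 0, 0, 40, 0, 0, 0, 0.32, 0, 0, 40])

```text
clock: 12.4
position: [0.5031, 0.1102, 0.037]
orientation: [-2.014, -2.411, -0.002]
force: [1.0, 1.3, 4.7]
finger_gap: 0.605
grip_force: 64.0
```

```bash
python3 pk.py w9 9.5 .037
```

```text
top in scope frame: rect (array([-1.4,  0. ]), array([80. , 54.8]), 89.86, 15726) [[-0.0265, -0.0335, 0.0753], [0.0036, 0.0014, 0.0796], [0.0257, 0.0354, 0.0845]]
rail y [-0.0229  0.0231]
target [0.4996 0.1307]
pos [0.5031 0.1102 0.037 ] tool x [-0.178  0.984  0.001] yhead 10.25 j6 -0.12 t 12.45 F [1.1 2.1 5.6] gap 0.6 grip 63.996416330337524
turn [ 0.0003 -0.0009  0.0006] shift [0.1739 0.0021 0.0006]
```

>>> step_arm(targets=[0, 0, 0, 0.05, 0, 0, 40, 0, 0, 0, 0.09, 0, 0, 40, 0, 0, 0, 0.12, 0, 0, 40, 0, 0, 0, 0.145, 0, 0, 40, 0, 0, 0, 0.145, 0, 0, 40])

```text
clock: 12.95
position: [0.5002, 0.1263, 0.0371]
orientation: [2.014, 2.411, 0.001]
force: [0.3, -2.7, 5.9]
finger_gap: 0.602
grip_force: 63.9
```

>>> step_arm(targets=[0, 0, 0, 0.008, 0, 0, 40, 0, 0, 0, 0.016, 0, 0, 40, 0, 0, 0, 0.016, 0, 0, 40])

```text
clock: 13.25
position: [0.4999, 0.1278, 0.0371]
orientation: [2.014, 2.41, 0.0]
force: [0.7, -4.2, 6.1]
finger_gap: 0.603
grip_force: 64.0
```

```bash
python3 pk.py w10 9.5 .037
python3 - <<'E'
from h import *
d=dict(np.load("w10.npz"));P=cloud(d,True).reshape(-1,3);P=P[np.isfinite(P[:,0])]
h=np.radians(100.2);ux=np.array([np.cos(h),np.sin(h)]);O=np.array([.5013,.1214]);uy=np.array([-ux[1],ux[0]])
q=np.c_[(P[:,:2]-O)@ux,(P[:,:2]-O)@uy,P[:,2]]
f=q[(abs(q[:,1])<.03)&(abs(q[:,2]-.072)<.006)&(q[:,0]>.03)&(q[:,0]<.12)]; print("case near edge",np.percentile(f[:,0],[.5,5]))
E
```

```text
top in scope frame: rect (array([16.7,  0. ]), array([79.8, 54.2]), 89.85, 15689) [[-0.0084, -0.0338, 0.0753], [0.0215, 0.0014, 0.0796], [0.0435, 0.0357, 0.0845]]
target [0.4996 0.1307]
pos [0.5    0.1278 0.0371] tool x [-0.178  0.984 -0.   ] yhead 10.24 j6 -0.08 t 13.3 F [ 0.4 -4.4  4.9] gap 0.601 grip 63.982733488082886
turn [0.0003 0.0003 0.0005] shift [0.025  0.0017 0.0006]
case near edge [0.04269847 0.04773954]
```

>>> step_arm(targets=[0, 0, 0, 0.012, 0, 0, 40, 0, 0, 0, 0.016, 0, 0, 40, 0, 0, 0, 0.016, 0, 0, 40])

```text
clock: 13.6
position: [0.4996, 0.1296, 0.0371]
orientation: [2.014, 2.41, 0.0]
force: [0.8, -4.8, 5.5]
finger_gap: 0.598
grip_force: 64.0
```

>>> step_arm(targets=[0, 0, 0, 0.008, 0, 0, 40, 0, 0, 0, 0.008, 0, 0, 40, 0, 0, 0, 0.008, 0, 0, 40])

```text
clock: 13.9
position: [0.4994, 0.1304, 0.037]
orientation: [2.014, 2.41, -0.0]
force: [1.6, -4.9, 4.6]
finger_gap: 0.603
grip_force: 64.0
```

```bash
python3 pk.py w11 9.5 .037;python3 - <<'E'
from bench import r
import cv2,numpy as np
d=r.get_image("scene"); np.savez("s2.npz",**d); cv2.imwrite("pics/s2.png",cv2.resize(d["img"][150:260,280:440,::-1],None,fx=5,fy=5,interpolation=2))
E
```

```text
top in scope frame: rect (array([19.5, -0.1]), array([54.4, 79.8]), 0.77, 15691) [[-0.0058, -0.034, 0.0753], [0.0243, 0.0014, 0.0796], [0.0463, 0.0356, 0.0844]]
target [0.4996 0.1307]
pos [0.4995 0.1304 0.0371] tool x [-0.178  0.984 -0.001] yhead 10.24 j6 -0.08 t 13.95 F [ 0.4 -4.8  4.3] gap 0.599 grip 64.01513814926147
turn [0.0003 0.0004 0.0004] shift [0.0023 0.0017 0.0004]
```

View pics/s2.png

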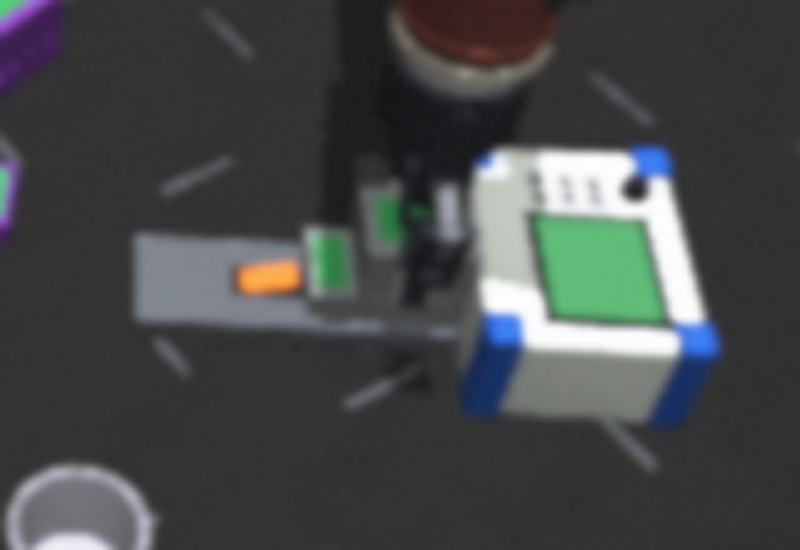

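The orange latch (270,277) is fully visible behind the pack (330,260), whose front is close to the case. Nudging on until I feel the stop.

>>> step_arm(targets=[0, 0, 0, 0.009, 0, 0, 40, 0, 0, 0, 0.009, 0, 0, 40, 0, 0, 0, 0.009, 0, 0, 40])

```text
clock: 14.3
position: [0.4994, 0.1305, 0.0371]
orientation: [2.013, 2.409, -0.002]
force: [1.4, -10.1, 6.2]
finger_gap: 0.598
grip_force: 64.1
```

>>> step_arm(targets=[0, 0, 0, 0.008, 0, 0, 40, 0, 0, 0, 0.008, 0, 0, 40, 0, 0, 0, 0.008, 0, 0, 40])

```text
clock: 14.6
position: [0.4994, 0.1305, 0.0371]
orientation: [2.013, 2.408, -0.003]
force: [1.3, -14.4, 6.2]
finger_gap: 0.599
grip_force: 64.1
```

Hard stop at y = 0.1305. Easing the push, then letting go.

>>> step_arm(targets=[0, 0, 0, -0.014, 0, 0, 40, 0, 0, 0, -0.014, 0, 0, 40, 0, 0, 0, -0.014, 0, 0, 100, 0, 0, 0, -0.014, 0, 0, 100, 0, 0, 0, -0.014, 0, 0, 100])

```text
clock: 15.1
position: [0.4982, 0.1313, 0.0361]
orientation: [-2.013, -2.41, 0.001]
force: [-0.2, -0.6, -0.2]
finger_gap: 0.997
grip_force: 0.0
```

>>> step_arm(targets=[0, 0, 0, 0, 0, 0, 100, 0, 0, 0, 0, 0, -0.2, 100, 0, 0, 0, 0, 0, -0.5, 100, 0, 0, 0, 0, 0, -0.9, 100, 0, 0, 0, 0, 0, -0.9, 100])

```text
clock: 15.6
position: [0.5038, 0.1315, 0.1519]
orientation: [2.009, 2.405, 0.014]
force: [1.6, 0.6, 1.1]
finger_gap: 1.005
grip_force: 0.0
```

>>> step_arm(targets=[0, 0, 0, -0.4, 0, -0.2, 100, 0, 0, 0, -0.9, 0, -0.3, 100, 0, 0, 0, -0.9, 0, -0.3, 100, 0, 0, 0, -0.9, 0, -0.3, 100, 0, 0, 0, -0.9, 0, -0.3, 100])

```text
clock: 16.1
position: [0.5178, 0.0249, 0.1799]
orientation: [-2.015, -2.408, 0.0]
force: [0.3, 0.1, -0.8]
finger_gap: 1.001
grip_force: 0.0
```

```bash
python3 pk.py w12 0 .1
python3 - <<'E'
from h import *
d=dict(np.load("w12.npz"));P=cloud(d,True);hsv=cv2.cvtColor(d["img"],cv2.COLOR_RGB2HSV).reshape(-1,3);P=P.reshape(-1,3)
h=np.radians(100.2);ux=np.array([np.cos(h),np.sin(h)]);O=np.array([.5013,.1214]);uy=np.array([-ux[1],ux[0]])
q=np.c_[(P[:,:2]-O)@ux,(P[:,:2]-O)@uy,P[:,2]]
la=(hsv[:,0]<22)&(hsv[:,1]>150)&(abs(q[:,1])<.012)&(q[:,0]>-.1)&(q[:,0]<-.03)
for x in np.arange(-.086,-.042,.006):
    m=la&(abs(q[:,0]-x)<.003); print(round(x,3),m.sum(),np.median(q[m][:,2]) if m.sum() else None)
hl=(abs(q[:,2]-.04)<.003)&(abs(q[:,1])<.025)&(q[:,0]<-.01)&(q[:,0]>-.06); print("heel x",np.percentile(q[hl][:,0],[1,99]))
E
```

```text
top in scope frame: rect (array([13.5,  1.3]), array([52.3, 64.1]), 89.94, 4805) [[-0.0185, -0.0245, 0.076], [0.0126, 0.0013, 0.0795], [0.0449, 0.0272, 0.0817]]
target [0.5013 0.1214]
pos [0.5176 0.0254 0.1798] tool x [-0.178  0.984  0.001] yhead 10.24 j6 -0.28 t 16.15 F [ 0.6  0.6 -0.8] gap 1.0 grip 0.0
turn [-0.001  -0.0008  0.0005] shift [0.8107 0.0092 0.6659]
-0.086 0 None
-0.08 71 0.01989416003255593
-0.074 92 0.021373985639266336
-0.068 110 0.023496829891448592
-0.062 102 0.025082663642596554
-0.056 105 0.026571402678150828
-0.05 72 0.027798869540548936
-0.044 0 None
heel x [-0.04312167 -0.01830132]
```

View pics/w12.png

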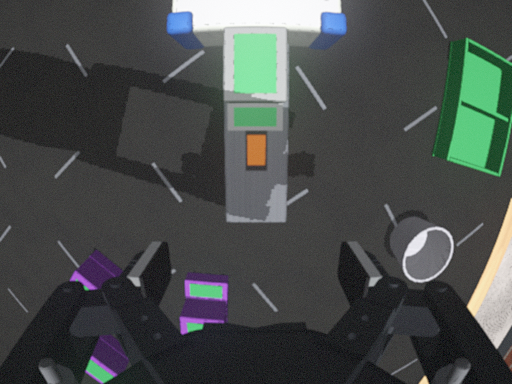

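The pack is home against the case (255,65). The latch (257,150) is up behind it: its tongue rises from the deck to about 29 mm at the tip. The gripper is clear.

```bash
python3 -c "
from bench import r
print(r.finish_job())"
```

```text
the job is handed in; nothing more can be done
None
```

The charged pack is fully home on the scope's rail, the latch has sprung up behind it, and the gripper has let go; I handed the job in at about 16 s, with the flat pack and bystanders left untouched.

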